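Back out the sprung captive screw and open the hub hatch of a mahjong table

ROBOT

A 7-joint arm with a two-finger parallel gripper is mounted at the origin on the work surface. World frame = base frame: x ahead of the robot, y to its left, z up, the work surface at z = 0. Lengths are in m, angles in rad, forces in N, time in s.
With the tool pointing down it reaches from about 0.35 to 0.775 m from the base axis. Payload 3.1 kg.
Tool frame: the origin (TCP) lies midway between the tips of the shut fingers; the grasp point (between the pads) lies 19 mm behind it; z points along the fingers, y is the line along which they close (so a half turn about z gives the same grasp; the last joint's range is limited). The gripper opens to 85 mm and grips with 20 to 120 N. Pads are 22 mm wide; open, the fingers measure 114 mm over their backs; the gripper's body (76 mm by 85 mm) begins 54 mm behind the grasp point. The pads swing forward as they close: fully open they stand 13 mm farther back than shut.
Start: joints at [-1.284, 0.311, 0.014, 1.512, -0.004, 1.319, -0.027], TCP at [0.178, 0.521, 0.231] pointing down, gripper open.
Joint ranges: [-2.7, 2.7], [-0.3, 1.91], [-1.27, 1.3], [0.12, 2.57], [-1.44, 4.58], [0.2, 2.03], [-3.05, 3.05]. Speed limits (rad/s): [2.79, 2.79, 3.14, 3.14, 3.14, 3.14, 3.14].

INTERFACE

Orientations are given as a unit quaternion [x, y, z, w].
In Python, from station import manip gives the robot as it stands.
- The arm moves only by the tool jog_arm, never from a script. Its argument "plan" is a list of rows, each a list of 3 entries, a list of its own where there are three numbers: the finger opening in cm, from 0 to 8.54, then the shift along the tool's x, y, z in cm, then the turn, a rotation vector about the tool's x, y, z in degrees. In form: [[hand, [x, y, z], [ax, ay, az]], ...]. A call has exactly 5 rows; each row is the pose to reach, as a shift and turn from the pose commanded when the call began, along the tool's axes at that moment; what a row does not reach only later rows make up. A row lasts 1/12 s, in which the tool goes at most 41.7 mm and 7.16 degrees, less where a joint would pass 70% of its speed; a pose out of reach is approached as far as the arm can. A call with a gripper value outside its range is refused whole. The fingers move at their own pace and stop on an object; "force" is the grip in N (left out, the last holds). Time passes only in rows, so rows that repeat a pose let the fingers close, or fill a call up. It gives the time, the measured TCP pose, the force, the opening and the grip force at its end, in the units of the state.
- manip.get_obs(): the state, without advancing time (a new reading comes with each control period).
- manip.camera(name): name is "scene" or "top"; returns the picture (420x560x3 uint8, red, green, blue); there is no depth.
- manip.camera_info(name): a dict with "vfov" (degrees; the focal length in pixels is half the picture's height over the tangent of half this angle, whatever the lens; pixels are square), "cx", "cy" (the principal point, pixels), "world_to_cam" (4x4, takes a point from world to camera coordinates). Camera axes: x right, y up, looking along -z (the intrinsics and any distortion apply to the point x, -y, -z); pixel columns grow to the right and rows downward; lengths in m; the calibration is good to about 2 mm. A picture is of the moment at which its call begins. camera_info takes no time and is no camera call.
- manip.job_done(): hands the job in; it is judged then, once.
The state is a dict: "t": time; "joint_positions": joint angles; "dq": joint speeds; "joint_efforts": joint torques, N m; "tool_pos": TCP position; "eef_rot": TCP orientation; "contact_force": force on the tool from outside, world axes, zero at the start; "wrist_torque": the same for the moment, N m; "finger_gap": opening from 0.0 (shut) to 1.0 (fully open); "grip_force": force on a finger pad.
Only numpy, scipy, OpenCV 4.12 (cv2) and the standard library are available. Lean on these libraries where they do the work, as an engineer would, in place of code of your own. Each camera call takes 0.05 s, during which the arm holds its last target. There are 200 camera calls.

TASK

A tile is jammed under the blue sliding hatch in the centre hub of the mahjong table. Gently pull the chrome captive screw up against its spring, turn it anticlockwise until you feel its thread catch, and keep driving it anticlockwise until it stops fully out and stays up by itself, never forcing the thread; then let go and slide the hatch fully open by its white grip, away from the screw, leaving the dice, the marker disc and the tumbler alone.

Things in the scene. Friction and masses are not known exactly. Their poses are not given: they have to be found in the camera images.
- hub: Fixed black hub on the grey table top, 150 x 300 x 40 mm (its own x, y, z), origin at the centre of its underside. The captive screw stands upright at (0, +90 mm) of this frame. The blue hatch slides along the hub's -y between two aluminium rails (x = +-50 mm, 9 mm above the deck). Under the hatch is a well with the jammed tile.
- collar: Fixed dark round collar under the chrome head, 48 mm across, flat top 75 mm above the table; origin on the screw axis at table height, axes as the hub's. Its hidden thread and stops bear at most 40 N: holding the head at a fixed height while it turns in the thread, or pulling or twisting hard at a stop, overloads it. The hand must rise with the head.
- knob: Chrome fluted head of the screw, upright cylinder 28 mm across, 36 mm tall, origin at the centre of its underside, 77 mm above the table when down; z up on the screw axis. It turns about z, held lightly by friction. Where the thread catches is hidden: 0.2 to 1.3 rad anticlockwise (from above) of its start angle, in an entry window about 0.4 rad wide; find it by light pulls at small turns.
- knob_top (a point): Centre of the top face of the chrome head, 113 mm above the table when the screw is down; rises with it. The thread's end stop comes 1.2 to 1.8 rad of turn after the entry; from 0.7 rad past the entry the screw holds itself at any angle when let go, so it may be re-gripped.
- lift (a joint): How far the screw is lifted (m): 0 down. Its spring pulls it down with 5 N at 0, 8 N at 17 mm. Away from the entry a pull meets a hard stop at 4 mm; at the entry it rises freely to a stop at 14 mm (let go there, it falls back). Turned on anticlockwise from there while raised, the thread leads it out, 4 mm per rad with 1 mm play, to a firm, slightly springy end stop at 17 mm.
- pin: Steel locking pin, 8 mm in diameter, hidden below the collar on the screw axis; moves up and down with the lift. It locks the hatch until the lift is above 15 mm. Origin on the screw axis, 0 mm above the table when down.
- tongue: Blue tongue of the hatch that runs under the collar, 24 mm wide, with the hole for the pin; fixed to the hatch. Origin on the hub's axis at table height, under the hub's centre when the hatch is shut; moves with the hatch.
- hatch (a joint): How far the blue hatch is slid open (m) along the hub's -y: 0 shut, 0.070 fully open against its stop. Sliding takes about 2 N. The hatch is a 90 x 85 x 6 mm plate, its top 46 mm above the table.
- hatch_grip (a point): Centre of the top edge of the hatch's white grip, an upright rib 44 mm (hub x) by 12 mm (hub y), rising from 46 to 72 mm above the table. Moves with the hatch; its axes are the hub's.
- die1: Translucent red die, 22 mm, origin at the centre of its underside. Leave alone.
- die2: Translucent red die, 22 mm, origin at the centre of its underside. Leave alone.
- marker: Blue wind marker disc, 50 mm in diameter, 12 mm high, origin at the centre of its underside. Leave alone.
- tumbler: Frosted glass tumbler, 70 mm across the rim, 90 mm high, origin at the centre of its underside. Leave alone.

How it is judged:
By the outcome, as a careful person would: the job done as asked, in the order asked, and still so for the second after the job is handed in, with the robot touching nothing.
It also fails if it takes over 64 s, if anything falls off the work surface, if the arm or the gripper's body presses on something with over 40 N, if the wrist force passes 120 N, or if a joint passes its speed limit or range.

## Working session

There is one attempt and no reset: what is moved stays moved. The work goes in short steps, Python scripts to look and compute and a tool call to move; the robot and the scene stay as the last step left them, time stands still between calls to the robot, and variables do not carry over. Pictures are saved under pics/ and viewed, at most 10 in all, crops included, and the job is handed in when it is done.

Besides the shell and the picture viewer there is one more tool, called after "Emit:" as a command line: name --argument value ..., lists and objects as JSON in quotes. jog_arm: Moves the arm, as the interface text tells. Its arguments: {"type":"object","properties":{"plan":{"type":"array","items":{"type":"array"}},"force":{"type":"number"}},"required":["plan"]}

```bash
mkdir -p pics; python3 - <<'E'
from station import manip
import cv2
for n in("scene","top"):
    cv2.imwrite(f"pics/{n}0.png",manip.camera(n)[:,:,::-1])
    i=manip.camera_info(n);print(n,{k:(v.tolist() if hasattr(v,'tolist') else v) for k,v in i.items()})
o=manip.get_obs();print(o)
E
```

```text
scene {'vfov': 50.50215164078621, 'cx': 275.55926954002723, 'cy': 210.72992213330292, 'world_to_cam': [[0.21751301240402504, 0.9760458278428037, 0.004757245587778843, -0.19709114637891112], [-0.7596939285522235, 0.16623456900158667, 0.6286741628138901, 0.3890249070001944], [0.6128239750171458, -0.14035886156389515, 0.7776542712701268, -1.1654272729879425], [0.0, 0.0, 0.0, 1.0]]}
top {'vfov': 56.93914290741209, 'cx': 283.3946545320981, 'cy': 203.21923772357192, 'world_to_cam': [[0.006055861947104864, -0.9996722699521253, 0.02487326325279091, 0.06456774715256564], [0.9971380621042236, 0.00791127122374375, 0.07518707928000556, -0.5910782338157262], [-0.07535921734672599, 0.024346754945770373, 0.9968591795657498, -0.8122553605132671], [0.0, 0.0, 0.0, 1.0]]}
{'t': 0.1, 'joint_positions': array([-1.28370646,  0.31170925,  0.0139923 ,  1.51290576, -0.00440481,
        1.31915771, -0.02718459]), 'dq': array([-0.00054624, -0.00030893, -0.00060506, -0.00457734, -0.00019673,
       -0.00212716,  0.00108996]), 'joint_efforts': array([ 8.38733395e-04, -3.80858123e+01,  1.46574914e-01, -2.31242716e+01,
        1.22674566e-02,  8.00729147e-03, -1.80355102e-06]), 'tool_pos': array([0.17737098, 0.51993484, 0.23029113]), 'eef_rot': array([ 1.63610298e-01,  9.86524463e-01, -1.06633314e-03, -1.33359695e-04]), 'contact_force': array([-0.06030476,  0.12090194,  0.25721659]), 'wrist_torque': array([-0.01638605, -0.00859418, -0.01793016]), 'grip_force': 0.0, 'finger_gap': 0.9993298395077893}
```

View pics/top0.png

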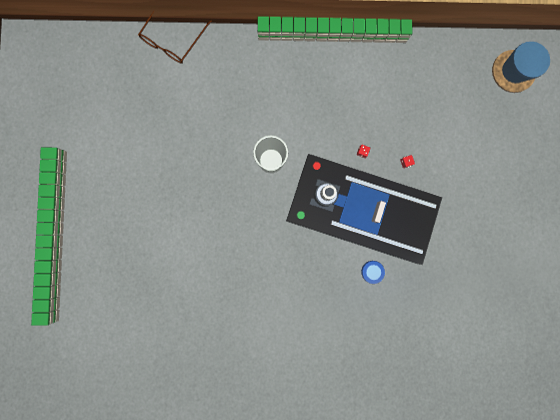

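View pics/scene0.png

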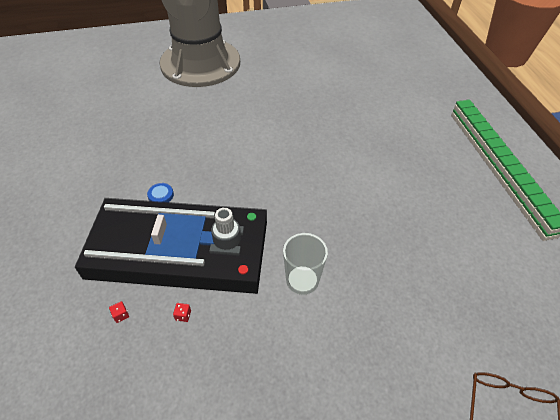

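```bash
cat > h.py <<'E'
from station import manip
import numpy as np
def px2w(n,u,v,z):
    i=manip.camera_info(n);f=210/np.tan(np.radians(i['vfov'])/2)
    T=np.array(i['world_to_cam']);R=T[:3,:3];c=-R.T@T[:3,3]
    d=R.T@np.array([(u-i['cx'])/f,-(v-i['cy'])/f,-1]);return c+d*(z-c[2])/d[2]
def w2px(n,p):
    i=manip.camera_info(n);f=210/np.tan(np.radians(i['vfov'])/2)
    T=np.array(i['world_to_cam']);q=T[:3,:3]@np.array(p)+T[:3,3]
    return np.array([i['cx']+f*q[0]/-q[2],i['cy']-f*q[1]/-q[2]])
E
python3 - <<'E'
from h import *
import cv2
t=cv2.imread('pics/top0.png')[140:280,270:450];s=cv2.imread('pics/scene0.png')[180:300,70:280]
a=cv2.resize(t,(720,560),interpolation=cv2.INTER_CUBIC);cv2.imwrite('pics/tc.png',a)
cv2.imwrite('pics/sc.png',cv2.resize(s,(798,456),interpolation=cv2.INTER_CUBIC))
for n,ps in (("top",[(308,154,.04),(441,198,.04),(422,264,.04),(287,221,.04),(329,192,.113),(380,212,.072),(364,151,.022),(408,161,.022),(373,272,.012),(271,146,.09)]),("scene",[(267,210,.04),(106,199,.04),(77,268,.04),(258,278,.04),(224,213,.113),(158,224,.072)])):
    for p in ps: print(n,p,px2w(n,*p).round(4))
E
```

```text
top (308, 154, 0.04) [0.6947 0.0174 0.04  ]
top (441, 198, 0.04) [ 0.603  -0.2663  0.04  ]
top (422, 264, 0.04) [ 0.4636 -0.2226  0.04  ]
top (287, 221, 0.04) [0.5519 0.0614 0.04  ]
top (329, 192, 0.113) [ 0.6061 -0.0168  0.113 ]
top (380, 212, 0.072) [ 0.5705 -0.1264  0.072 ]
top (364, 151, 0.022) [ 0.7064 -0.1068  0.022 ]
top (408, 161, 0.022) [ 0.6853 -0.2033  0.022 ]
top (373, 272, 0.012) [ 0.4438 -0.1261  0.012 ]
top (271, 146, 0.09) [0.6998 0.0958 0.09  ]
scene (267, 210, 0.04) [0.557  0.0618 0.04  ]
scene (106, 199, 0.04) [ 0.4685 -0.2211  0.04  ]
scene (77, 268, 0.04) [ 0.6098 -0.2647  0.04  ]
scene (258, 278, 0.04) [0.6912 0.0189 0.04  ]
scene (224, 213, 0.113) [ 0.6065 -0.0172  0.113 ]
scene (158, 224, 0.072) [ 0.573  -0.1264  0.072 ]
```

View pics/tc.png

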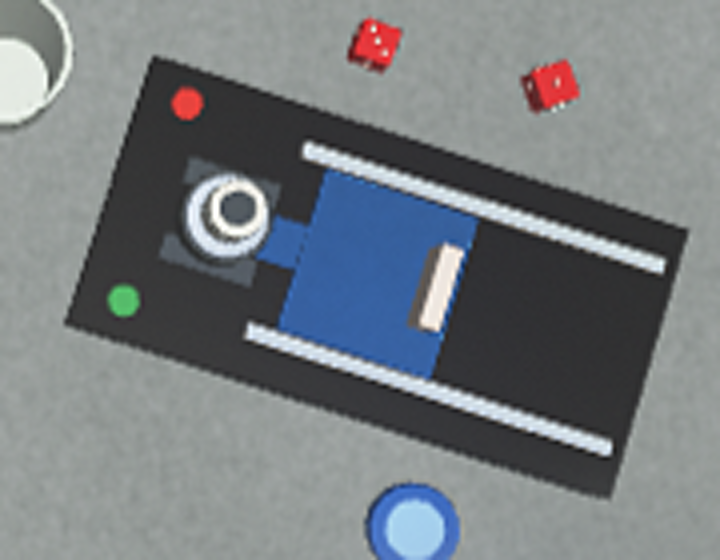

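View pics/sc.png

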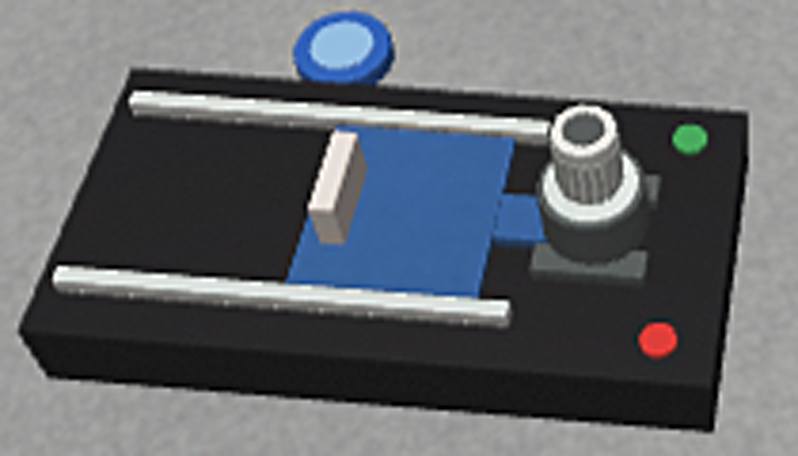

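Top view: the knob top is at (329.5,192), the grip at (380,212) and the hub corners at (308,154), (441,198), (422,264) and (287,221). The scene view agrees: screw about (0.607,-0.016), grip (0.571,-0.126), hub +y at 72.4°. The fitted lengths match the given sizes.

Emit:
jog_arm --plan '[[8.5, [-2.9, -1.85, 0.2], [0, 0, 7]], [8.5, [-5.8, -3.7, 0.4], [0, 0, 14]], [8.5, [-8.7, -5.55, 0.6], [0, 0, 21]], [8.5, [-11.6, -7.4, 0.8], [0, 0, 28]], [8.5, [-14.5, -9.25, 1.0], [0, 0, 35]]]'

```text
t: 0.52
tool_pos: [0.2855, 0.3845, 0.2208]
eef_rot: [0.455, 0.89, -0.0, -0.0]
contact_force: [0.2, 0.2, -1.2]
finger_gap: 0.994
grip_force: 0.0
```

Emit:
jog_arm --plan '[[8.5, [-3.44, 0.14, 0.2], [0, 0, 7]], [8.5, [-6.88, 0.28, 0.4], [0, 0, 14]], [8.5, [-10.3, 0.43, 0.6], [0, 0, 21]], [8.5, [-13.75, 0.57, 0.8], [0, 0, 28]], [8.5, [-17.2, 0.72, 1.0], [0, 0, 35]]]'

```text
t: 0.93
tool_pos: [0.3927, 0.25, 0.2109]
eef_rot: [0.702, 0.712, -0.0, -0.0]
contact_force: [0.1, -0.4, -0.2]
finger_gap: 0.994
grip_force: 0.0
```

Emit:
jog_arm --plan '[[8.5, [-2.73, 2.09, 0.2], [0, 0, 7]], [8.5, [-5.46, 4.18, 0.4], [0, 0, 14]], [8.5, [-8.2, 6.26, 0.6], [0, 0, 21]], [8.5, [-10.9, 8.35, 0.8], [0, 0, 28]], [8.5, [-13.65, 10.45, 1.0], [0, 0, 35]]]'

```text
t: 1.35
tool_pos: [0.4999, 0.116, 0.2009]
eef_rot: [0.884, 0.468, -0.0, -0.0]
contact_force: [1.2, -0.2, 0.1]
finger_gap: 0.999
grip_force: 0.0
```

Emit:
jog_arm --plan '[[8.5, [-1.3, 4.1, 0.2], [0, 0, 6]], [8.5, [-2.6, 8.2, 0.4], [0, 0, 12]], [8.5, [-3.9, 12.3, 0.6], [0, 0, 18]], [8.5, [-5.2, 16.4, 0.8], [0, 0, 18]], [8.5, [-5.2, 16.4, 1.0], [0, 0, 18]]]'

```text
t: 1.77
tool_pos: [0.6091, -0.0275, 0.1905]
eef_rot: [0.947, 0.322, -0.001, 0.005]
contact_force: [0.7, -2.1, 1.1]
finger_gap: 0.996
grip_force: 0.0
```

```bash
cat >> h.py <<'E'
from scipy.spatial.transform import Rotation as Ro
def go(target):
    o=manip.get_obs();R=Ro.from_quat(o['eef_rot'])
    yx=R.as_matrix()[:,0];yy=R.as_matrix()[:,1]
    print('t',round(o['t'],2),'pos',o['tool_pos'].round(4),'shift cm',(100*R.inv().apply(np.array(target)-o['tool_pos'])).round(2),'yaw x,y',np.degrees(np.arctan2([yx[1],yy[1]],[yx[0],yy[0]])).round(1),'tilt',R.as_matrix()[:,2].round(4),'q',o['joint_positions'].round(2),'F',o['contact_force'].round(2),'M',o['wrist_torque'].round(2),'gap',round(float(o['finger_gap']),3),'grip',round(float(o['grip_force']),1))
E
python3 -c "
from h import *
go([.607,-.0165,.081])"
```

```text
t 1.77 pos [ 0.6091 -0.0275  0.1905] shift cm [ 0.55 -1.09 10.94] yaw x,y [ 37.5 -52.5] tilt [ 0.0017 -0.009  -1.    ] q [-0.42  0.51  0.67  1.42 -0.31  1.31 -0.66] F [ 0.67 -2.1   1.07] M [-0.09 -0.07  0.01] gap 0.996 grip 0.0
```

Emit:
jog_arm --plan '[[8.5, [0.0, 0.0, 0.0], [0, 0, 0]], [8.5, [0.0, 0.0, 0.0], [0, 0, 0]], [8.5, [0.0, 0.0, 2], [0, 0, 0]], [8.5, [0.0, 0.0, 4], [0, 0, 0]], [8.5, [0.0, 0.0, 4], [0, 0, 0]]]'

```text
t: 2.18
tool_pos: [0.6032, -0.0136, 0.1474]
eef_rot: [0.944, 0.329, -0.004, -0.003]
contact_force: [-0.6, 0.5, -0.5]
finger_gap: 0.992
grip_force: 0.0
```

```bash
python3 -c "
from h import *
go([.607,-.0165,.082])
import cv2
s=manip.camera('scene')[120:260,140:340];t=manip.camera('top')[140:260,270:400]
cv2.imwrite('pics/a1.png',np.hstack([cv2.resize(s,(450,315)),cv2.resize(t,(341,315))])[:,:,::-1])"
```

```text
t 2.18 pos [ 0.6032 -0.0136  0.1474] shift cm [0.15 0.51 6.53] yaw x,y [ 38.4 -51.6] tilt [-0.0085  0.0027 -1.    ] q [-0.43  0.54  0.64  1.49 -0.34  1.23 -0.64] F [-0.57  0.48 -0.54] M [0.04 0.08 0.01] gap 0.992 grip 0.0
```

View pics/a1.png

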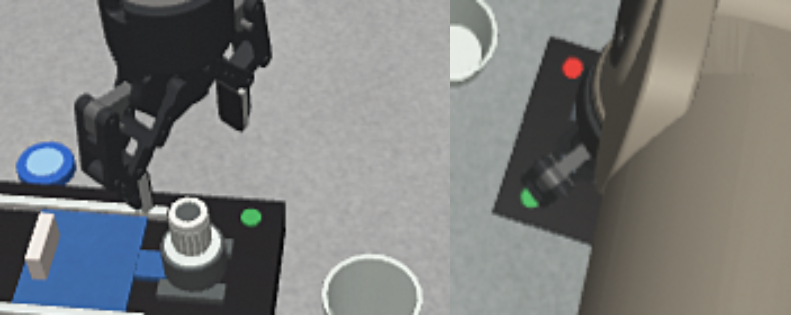

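Scene half: the open fingers straddle the knob (top at about (188,210)) and all is clear. Next I correct the xy offset and go down.

Emit:
jog_arm --plan '[[8.5, [0.1, 0.3, 0.5], [0, 0, 0]], [8.5, [0.15, 0.4, 1.5], [0, 0, 0]], [8.5, [0.15, 0.4, 2.5], [0, 0, 0]], [8.5, [0.15, 0.4, 3], [0, 0, 0]], [8.5, [0.15, 0.4, 3], [0, 0, 0]]]'

```text
t: 2.7
tool_pos: [0.6091, -0.0192, 0.1193]
eef_rot: [0.945, 0.327, -0.002, -0.001]
contact_force: [-0.4, -0.5, 0.3]
finger_gap: 0.995
grip_force: 0.0
```

Emit:
jog_arm --plan '[[8.5, [0, 0, 0], [0, 0, 0]], [8.5, [0, 0, 0], [0, 0, 0]], [8.5, [0, 0, 0], [0, 0, 0]], [8.5, [0, 0, 0], [0, 0, 0]], [8.5, [0, 0, 0], [0, 0, 0]]]'

```text
t: 3.12
tool_pos: [0.6107, -0.0196, 0.1217]
eef_rot: [0.945, 0.327, 0.0, 0.0]
contact_force: [0.7, 0.5, 0.3]
finger_gap: 0.997
grip_force: 0.0
```

```bash
python3 -c "
from h import *
go([.607,-.0165,.082])"
```

```text
t 3.12 pos [ 0.6107 -0.0196  0.1217] shift cm [-0.11 -0.47  3.97] yaw x,y [ 38.2 -51.8] tilt [ 8.e-04  1.e-04 -1.e+00] q [-0.42  0.57  0.63  1.51 -0.36  1.17 -0.62] F [0.72 0.46 0.3 ] M [ 0.   -0.02  0.01] gap 0.997 grip 0.0
```

Emit:
jog_arm --plan '[[8.5, [-0.1, -0.47, 1], [0, 0, 0]], [8.5, [-0.1, -0.47, 2], [0, 0, 0]], [8.5, [-0.1, -0.47, 3], [0, 0, 0]], [8.5, [-0.1, -0.47, 3.8], [0, 0, 0]], [8.5, [-0.1, -0.47, 3.8], [0, 0, 0]]]'

```text
t: 3.53
tool_pos: [0.6046, -0.016, 0.0802]
eef_rot: [0.945, 0.327, -0.003, -0.001]
contact_force: [0.2, -1.4, -0.7]
finger_gap: 0.993
grip_force: 0.0
```

Emit:
jog_arm --plan '[[5, [0, 0, 0], [0, 0, 0]], [4, [0, 0, 0], [0, 0, 0]], [3.6, [0, 0, 0], [0, 0, 0]], [3.6, [0, 0, 0], [0, 0, 0]], [3.6, [0, 0, 0], [0, 0, 0]]]' --force 25

```text
t: 3.95
tool_pos: [0.6071, -0.0165, 0.0838]
eef_rot: [0.945, 0.327, 0.0, 0.0]
contact_force: [0.6, -0.2, 0.2]
finger_gap: 0.421
grip_force: 0.0
```

```bash
python3 -c "
from h import *
go([.607,-.0165,.082])
import cv2
s=manip.camera('scene')[120:260,140:340]
cv2.imwrite('pics/a2.png',cv2.resize(s,(600,420))[:,:,::-1])"
```

```text
t 3.95 pos [ 0.6071 -0.0165  0.0838] shift cm [-0.01 -0.01  0.18] yaw x,y [ 38.2 -51.8] tilt [ 0.001  0.    -1.   ] q [-0.41  0.6   0.62  1.57 -0.38  1.09 -0.61] F [ 0.56 -0.18  0.24] M [ 0.02 -0.02 -0.01] gap 0.421 grip 0.0
```

View pics/a2.png

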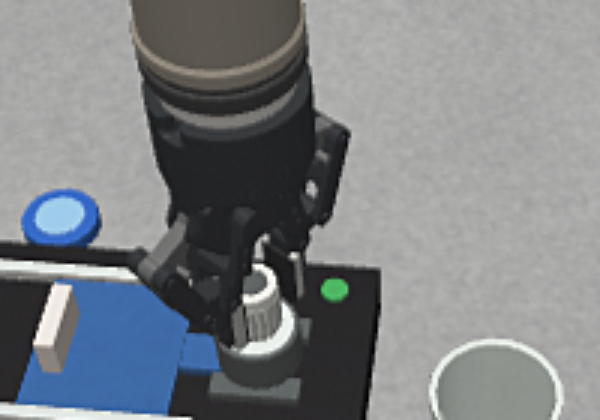

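The knob at about (260,300) is centred between the pads with clearance to the collar. Closing now.

Emit:
jog_arm --plan '[[3.2, [0, 0, 0], [0, 0, 0]], [2.8, [0, 0, 0], [0, 0, 0]], [2.3, [0, 0, 0], [0, 0, 0]], [2.3, [0, 0, 0], [0, 0, 0]], [2.3, [0, 0, 0], [0, 0, 0]]]' --force 30

```text
t: 4.42
tool_pos: [0.6076, -0.0173, 0.0839]
eef_rot: [0.945, 0.327, 0.001, 0.001]
contact_force: [1.9, -1.8, 1.3]
finger_gap: 0.316
grip_force: 29.6
```

```bash
python3 -c "
from h import *
go([.607,-.0165,.082])"
```

```text
t 4.42 pos [ 0.6076 -0.0173  0.0839] shift cm [ 0.   -0.1   0.19] yaw x,y [ 38.1 -51.9] tilt [ 0.002  -0.0011 -1.    ] q [-0.41  0.6   0.62  1.57 -0.38  1.09 -0.61] F [ 1.93 -1.77  1.29] M [-0.42 -0.29  0.11] gap 0.316 grip 29.6
```

Emit:
jog_arm --plan '[[2.3, [0, 0, -0.15], [0, 0, 0]], [2.3, [0, 0, -0.3], [0, 0, 0]], [2.3, [0, 0, -0.45], [0, 0, 0]], [2.3, [0, 0, -0.6], [0, 0, 0]], [2.3, [0, 0, -0.6], [0, 0, 0]]]'

```text
t: 4.83
tool_pos: [0.6073, -0.0172, 0.088]
eef_rot: [0.945, 0.327, 0.0, 0.001]
contact_force: [4.8, -2.8, -7.7]
finger_gap: 0.31
grip_force: 30.8
```

Emit:
jog_arm --plan '[[2.3, [0, 0, 0.3], [0, 0, 0]], [2.3, [0, 0, 0.3], [0, 0, -5]], [2.3, [0, 0, 0.3], [0, 0, -10]], [2.3, [0, 0, 0], [0, 0, -10]], [2.3, [0, 0, 0], [0, 0, -10]]]'

```text
t: 5.25
tool_pos: [0.6072, -0.017, 0.0882]
eef_rot: [0.913, 0.408, 0.0, 0.001]
contact_force: [5.0, -2.8, -8.1]
finger_gap: 0.316
grip_force: 30.8
```

```bash
python3 -c "
from h import *
go([.607,-.0165,.082])"
```

```text
t 5.25 pos [ 0.6072 -0.017   0.0882] shift cm [ 0.03 -0.05  0.62] yaw x,y [ 48.2 -41.8] tilt [ 7.0e-04 -1.3e-03 -1.0e+00] q [-0.39  0.59  0.58  1.56 -0.35  1.1  -0.46] F [ 4.97 -2.77 -8.07] M [-0.62 -1.2   0.05] gap 0.316 grip 30.8
```

Emit:
jog_arm --plan '[[2.3, [0, 0, 0.3], [0, 0, 0]], [2.3, [0, 0, 0.3], [0, 0, -5]], [2.3, [0, 0, 0.3], [0, 0, -10]], [2.3, [0, 0, 0], [0, 0, -10]], [2.3, [0, 0, 0], [0, 0, -10]]]'

```text
t: 5.67
tool_pos: [0.6069, -0.0168, 0.0885]
eef_rot: [0.874, 0.486, -0.0, 0.0]
contact_force: [4.5, -1.7, -7.3]
finger_gap: 0.321
grip_force: 31.0
```

Emit:
jog_arm --plan '[[2.3, [0, 0, -0.1], [0, 0, 0]], [2.3, [0, 0, -0.2], [0, 0, 0]], [2.3, [0, 0, -0.2], [0, 0, 0]], [2.3, [0, 0, -0.2], [0, 0, 0]], [2.3, [0, 0, -0.2], [0, 0, 0]]]'

```text
t: 6.08
tool_pos: [0.6069, -0.0168, 0.0901]
eef_rot: [0.874, 0.486, -0.0, 0.001]
contact_force: [5.4, -3.2, -8.1]
finger_gap: 0.313
grip_force: 30.8
```

Emit:
jog_arm --plan '[[2.3, [0, 0, -0.1], [0, 0, 0]], [2.3, [0, 0, -0.2], [0, 0, 0]], [2.3, [0, 0, -0.3], [0, 0, 0]], [2.3, [0, 0, -0.4], [0, 0, 0]], [2.3, [0, 0, -0.4], [0, 0, 0]]]'

```text
t: 6.5
tool_pos: [0.607, -0.0166, 0.0938]
eef_rot: [0.874, 0.486, -0.0, 0.001]
contact_force: [5.8, -2.8, -7.7]
finger_gap: 0.318
grip_force: 30.7
```

Emit:
jog_arm --plan '[[2.3, [0, 0, -0.1], [0, 0, 0]], [2.3, [0, 0, -0.2], [0, 0, 0]], [2.3, [0, 0, -0.3], [0, 0, 0]], [2.3, [0, 0, -0.35], [0, 0, 0]], [2.3, [0, 0, -0.35], [0, 0, 0]]]' --force 40

```text
t: 6.92
tool_pos: [0.6069, -0.0167, 0.097]
eef_rot: [0.874, 0.486, -0.0, 0.001]
contact_force: [6.0, -2.6, -10.1]
finger_gap: 0.316
grip_force: 40.1
```

```bash
python3 -c "
from h import *
go([.607,-.0165,.082])"
```

```text
t 6.92 pos [ 0.6069 -0.0167  0.097 ] shift cm [ 0.02 -0.    1.5 ] yaw x,y [ 58.2 -31.8] tilt [-0.     -0.0012 -1.    ] q [-0.37  0.57  0.54  1.55 -0.32  1.11 -0.31] F [  5.97  -2.57 -10.13] M [-0.63 -1.41  0.04] gap 0.316 grip 40.1
```

Emit:
jog_arm --plan '[[2.3, [0, 0, 0], [0, 0, -2]], [2.3, [0, 0, 0], [0, 0, -4]], [2.3, [0, 0, 0], [0, 0, -6]], [2.3, [0, 0, 0], [0, 0, -8]], [2.3, [0, 0, 0], [0, 0, -8]]]'

```text
t: 7.33
tool_pos: [0.6067, -0.0167, 0.0973]
eef_rot: [0.838, 0.546, -0.0, 0.0]
contact_force: [4.6, -2.4, -7.7]
finger_gap: 0.312
grip_force: 40.5
```

```bash
python3 -c "
from h import *
go([.607,-.0165,.082])"
```

```text
t 7.33 pos [ 0.6067 -0.0167  0.0973] shift cm [0.03 0.02 1.53] yaw x,y [ 66.2 -23.8] tilt [-4.e-04 -8.e-04 -1.e+00] q [-0.34  0.56  0.51  1.55 -0.29  1.11 -0.18] F [ 4.56 -2.35 -7.75] M [-0.59 -1.21  0.07] gap 0.312 grip 40.5
```

Emit:
jog_arm --plan '[[2.3, [0, 0, -0.01], [0, 0, -3]], [2.3, [0, 0, -0.02], [0, 0, -6]], [2.3, [0, 0, -0.03], [0, 0, -9]], [2.3, [0, 0, -0.04], [0, 0, -12]], [2.3, [0, 0, -0.04], [0, 0, -12]]]'

```text
t: 7.75
tool_pos: [0.6064, -0.0165, 0.0976]
eef_rot: [0.776, 0.631, -0.001, -0.0]
contact_force: [4.4, -2.5, -8.1]
finger_gap: 0.309
grip_force: 40.5
```

```bash
python3 -c "
from h import *
go([.607,-.0165,.082])"
```

```text
t 7.75 pos [ 0.6064 -0.0165  0.0976] shift cm [0.02 0.06 1.56] yaw x,y [ 78.2 -11.8] tilt [-1.2e-03 -5.0e-04 -1.0e+00] q [-0.31  0.56  0.46  1.55 -0.26  1.1   0.  ] F [ 4.43 -2.49 -8.1 ] M [-0.53 -1.21  0.06] gap 0.309 grip 40.5
```

Emit:
jog_arm --plan '[[2.3, [0, 0, -0.02], [0, 0, -4]], [2.3, [0, 0, -0.04], [0, 0, -8]], [2.3, [0, 0, -0.06], [0, 0, -12]], [2.3, [0, 0, -0.08], [0, 0, -15]], [2.3, [0, 0, -0.08], [0, 0, -15]]]'

```text
t: 8.17
tool_pos: [0.6059, -0.0165, 0.0983]
eef_rot: [0.687, 0.727, -0.001, -0.001]
contact_force: [3.9, -2.5, -9.6]
finger_gap: 0.314
grip_force: 40.4
```

```bash
python3 -c "
from h import *
go([.607,-.0165,.082])"
```

```text
t 8.17 pos [ 0.6059 -0.0165  0.0983] shift cm [-0.    0.11  1.63] yaw x,y [93.2  3.2] tilt [-2.2e-03 -3.0e-04 -1.0e+00] q [-0.27  0.55  0.4   1.55 -0.23  1.1   0.23] F [ 3.94 -2.51 -9.62] M [-0.45 -1.07  0.11] gap 0.314 grip 40.4
```

Emit:
jog_arm --plan '[[2.3, [0, 0, -0.02], [0, 0, -4]], [2.3, [0, 0, -0.04], [0, 0, -8]], [2.3, [0, 0, -0.06], [0, 0, -12]], [2.3, [0, 0, -0.08], [0, 0, -15]], [2.3, [0, 0, -0.08], [0, 0, -15]]]'

```text
t: 8.58
tool_pos: [0.6055, -0.0165, 0.0993]
eef_rot: [0.587, 0.81, -0.001, -0.001]
contact_force: [3.1, -2.2, -9.1]
finger_gap: 0.314
grip_force: 40.4
```

```bash
python3 -c "
from h import *
go([.607,-.0165,.082])"
```

```text
t 8.58 pos [ 0.6055 -0.0165  0.0993] shift cm [-0.04  0.15  1.73] yaw x,y [108.1  18.1] tilt [-3.1e-03 -1.0e-04 -1.0e+00] q [-0.23  0.54  0.34  1.54 -0.19  1.1   0.47] F [ 3.1  -2.22 -9.07] M [-0.41 -0.77  0.08] gap 0.314 grip 40.4
```

Emit:
jog_arm --plan '[[2.3, [0, 0, -0.02], [0, 0, -4]], [2.3, [0, 0, -0.05], [0, 0, -8]], [2.3, [0, 0, -0.07], [0, 0, -12]], [2.3, [0, 0, -0.09], [0, 0, -15]], [2.3, [0, 0, -0.09], [0, 0, -15]]]'

```text
t: 9.0
tool_pos: [0.6051, -0.0168, 0.1003]
eef_rot: [0.477, 0.879, -0.001, -0.002]
contact_force: [2.4, -3.2, -9.2]
finger_gap: 0.314
grip_force: 40.5
```

```bash
python3 -c "
from h import *
go([.607,-.0165,.082])"
```

```text
t 9.0 pos [ 0.6051 -0.0168  0.1003] shift cm [-0.09  0.18  1.83] yaw x,y [123.1  33.1] tilt [-3.9e-03 -3.0e-04 -1.0e+00] q [-0.19  0.53  0.28  1.54 -0.16  1.1   0.7 ] F [ 2.43 -3.2  -9.2 ] M [-0.48 -0.53  0.04] gap 0.314 grip 40.5
```

Emit:
jog_arm --plan '[[2.3, [0, 0, -0.01], [0, 0, -2]], [2.3, [0, 0, -0.02], [0, 0, -4]], [2.3, [0, 0, -0.035], [0, 0, -6]], [2.3, [0, 0, -0.05], [0, 0, -8]], [2.3, [0, 0, -0.05], [0, 0, -8]]]'

```text
t: 9.42
tool_pos: [0.605, -0.0169, 0.1009]
eef_rot: [0.415, 0.91, -0.001, -0.002]
contact_force: [0.3, -1.4, -8.9]
finger_gap: 0.316
grip_force: 40.5
```

```bash
python3 -c "
from h import *
go([.607,-.0165,.082])"
```

```text
t 9.42 pos [ 0.605  -0.0169  0.1009] shift cm [-0.11  0.19  1.89] yaw x,y [131.  41.] tilt [-4.3e-03 -5.0e-04 -1.0e+00] q [-0.17  0.53  0.25  1.54 -0.14  1.1   0.83] F [ 0.35 -1.38 -8.86] M [-0.53 -0.36  0.04] gap 0.316 grip 40.5
```

Emit:
jog_arm --plan '[[2.3, [0, 0, -0.01], [0, 0, -2]], [2.3, [0, 0, -0.02], [0, 0, -4]], [2.3, [0, 0, -0.03], [0, 0, -6]], [2.3, [0, 0, -0.04], [0, 0, -8]], [2.3, [0, 0, -0.04], [0, 0, -8]]]'

```text
t: 9.83
tool_pos: [0.6049, -0.017, 0.1015]
eef_rot: [0.35, 0.937, -0.001, -0.002]
contact_force: [-0.3, -2.0, -9.9]
finger_gap: 0.316
grip_force: 40.5
```

```bash
python3 -c "
from h import *
go([.607,-.0165,.082])"
```

```text
t 9.83 pos [ 0.6049 -0.017   0.1015] shift cm [-0.13  0.19  1.95] yaw x,y [139.  49.] tilt [-4.4e-03 -7.0e-04 -1.0e+00] q [-0.15  0.53  0.22  1.54 -0.12  1.1   0.95] F [-0.31 -1.98 -9.86] M [-0.66 -0.13  0.07] gap 0.316 grip 40.5
```

Emit:
jog_arm --plan '[[2.3, [0, 0, 0], [0, 0, -1.5]], [2.3, [0, 0, 0], [0, 0, -3]], [2.3, [0, 0, -0.01], [0, 0, -4.5]], [2.3, [0, 0, -0.01], [0, 0, -6]], [2.3, [0, 0, -0.01], [0, 0, -6]]]'

```text
t: 10.25
tool_pos: [0.605, -0.0171, 0.1018]
eef_rot: [0.299, 0.954, -0.001, -0.002]
contact_force: [-2.9, -4.3, -10.1]
finger_gap: 0.316
grip_force: 40.4
```

```bash
python3 -c "
from h import *
go([.607,-.0165,.082])"
```

```text
t 10.25 pos [ 0.605  -0.0171  0.1018] shift cm [-0.13  0.17  1.98] yaw x,y [145.2  55.2] tilt [-3.9e-03 -8.0e-04 -1.0e+00] q [-0.13  0.52  0.19  1.54 -0.11  1.1   1.05] F [ -2.88  -4.35 -10.1 ] M [-0.94  0.67  0.01] gap 0.316 grip 40.4
```

Emit:
jog_arm --plan '[[2.3, [0, 0, 0], [0, 0, -1.5]], [2.3, [0, 0, -0.01], [0, 0, -3]], [2.3, [0, 0, -0.02], [0, 0, -4.5]], [2.3, [0, 0, -0.02], [0, 0, -6]], [2.3, [0, 0, -0.02], [0, 0, -6]]]'

```text
t: 10.67
tool_pos: [0.6053, -0.0174, 0.1018]
eef_rot: [0.249, 0.968, -0.001, -0.002]
contact_force: [-3.2, -5.4, -11.8]
finger_gap: 0.319
grip_force: 40.3
```

```bash
python3 -c "
from h import *
go([.607,-.0165,.082])
import cv2
s=manip.camera('scene')[120:260,140:340]
cv2.imwrite('pics/a3.png',cv2.resize(s,(600,420))[:,:,::-1])"
```

```text
t 10.67 pos [ 0.6053 -0.0174  0.1018] shift cm [-0.11  0.16  1.98] yaw x,y [151.1  61.1] tilt [-3.4e-03 -9.0e-04 -1.0e+00] q [-0.12  0.52  0.17  1.54 -0.1   1.09  1.14] F [ -3.19  -5.44 -11.79] M [-1.05  0.51 -0.15] gap 0.319 grip 40.3
```

View pics/a3.png

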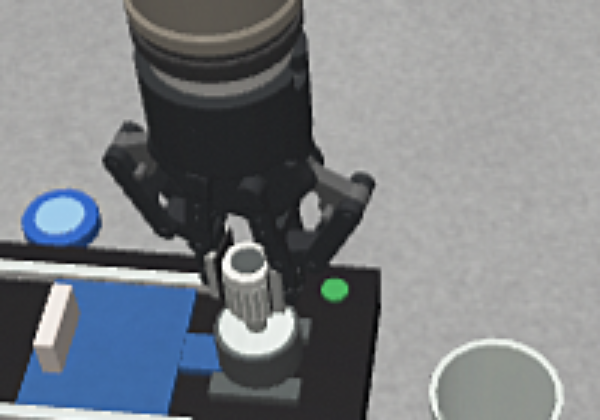

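Emit:
jog_arm --plan '[[2.3, [0, 0, 0], [0, 0, -1]], [2.3, [0, 0, 0], [0, 0, -2]], [2.3, [0, 0, 0], [0, 0, -3]], [2.3, [0, 0, 0], [0, 0, -3]], [2.3, [0, 0, 0], [0, 0, -3]]]'

```text
t: 11.13
tool_pos: [0.6055, -0.0175, 0.1018]
eef_rot: [0.225, 0.974, -0.001, -0.001]
contact_force: [-1.6, -5.0, -13.9]
finger_gap: 0.308
grip_force: 40.2
```

```bash
python3 -c "
from h import *
go([.607,-.0165,.082])"
```

```text
t 11.13 pos [ 0.6055 -0.0175  0.1018] shift cm [-0.09  0.16  1.98] yaw x,y [154.  64.] tilt [-0.0029 -0.0011 -1.    ] q [-0.11  0.52  0.16  1.53 -0.09  1.09  1.19] F [ -1.6   -5.02 -13.88] M [-1.08  0.4  -0.28] gap 0.308 grip 40.2
```

Emit:
jog_arm --plan '[[2.3, [0, 0, 0.06], [0, 0, 0]], [2.3, [0, 0, 0.1], [0, 0, 0]], [5, [0, 0, 0.1], [0, 0, 0]], [6, [0, 0, 0.1], [0, 0, 0]], [6, [0, 0, 0.1], [0, 0, 0]]]'

```text
t: 11.55
tool_pos: [0.6102, -0.0138, 0.1051]
eef_rot: [0.223, 0.975, 0.002, 0.004]
contact_force: [-0.0, 0.9, -0.2]
finger_gap: 0.701
grip_force: 0.0
```

Emit:
jog_arm --plan '[[6, [0, 0, 0], [0, 0, 0]], [6, [0, 0, -1], [0, 0, 0]], [6, [0, 0, -3], [0, 0, 0]], [6, [0, 0, -5.5], [0, 0, 0]], [6, [0, 0, -6.5], [0, 0, 0]]]'

```text
t: 11.97
tool_pos: [0.6095, -0.016, 0.1718]
eef_rot: [0.223, 0.975, 0.001, 0.004]
contact_force: [1.0, 0.0, 0.6]
finger_gap: 0.707
grip_force: 0.0
```

```bash
python3 -c "
from h import *
import cv2
s=manip.camera('scene')[120:290,60:300]
cv2.imwrite('pics/a4.png',cv2.resize(s,(720,510))[:,:,::-1])
go([.5715,-.1264,.165])
print(w2px('scene',[.607,-.0165,.113]),w2px('scene',[.607,-.0165,.130]))"
```

```text
t 12.02 pos [ 0.6103 -0.0161  0.1729] shift cm [ -1.3  -11.62   0.75] yaw x,y [154.2  64.2] tilt [ 1.080e-02  5.000e-04 -9.999e-01] q [-0.12  0.46  0.17  1.44 -0.08  1.23  1.18] F [ 0.78 -0.44  1.94] M [-0.   -0.07 -0.02] gap 0.701 grip 0.0
[224.51222948 213.14336847] [223.58641755 206.29354147]
```

View pics/a4.png

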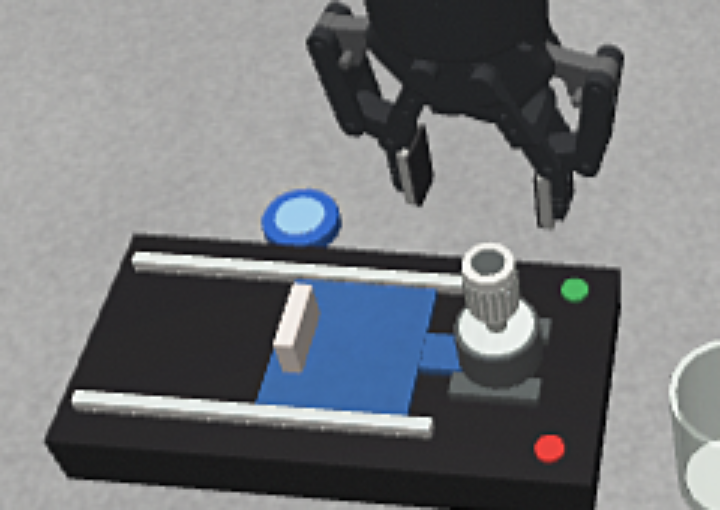

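Chrome head top at (490,262) in the crop, raised about 17 mm and holding by itself. The white grip is at (297,325). Moving over to the grip.

Emit:
jog_arm --plan '[[6, [-0.4, -3.5, 0.2], [0, 0, -4]], [6, [-0.8, -7, 0.2], [0, 0, -8]], [6, [-1.2, -10.5, 0.2], [0, 0, -8.3]], [6, [-1.3, -11.6, 0.2], [0, 0, -8.3]], [6, [-1.3, -11.6, 0.2], [0, 0, -8.3]]]'

```text
t: 12.43
tool_pos: [0.5659, -0.1325, 0.1648]
eef_rot: [0.157, 0.988, -0.002, -0.0]
contact_force: [-0.0, -0.3, 0.6]
finger_gap: 0.703
grip_force: 0.0
```

Emit:
jog_arm --plan '[[6, [0, 0, 1], [0, 0, 0]], [6, [0, 0, 3], [0, 0, 0]], [6, [0, 0, 5], [0, 0, 0]], [6, [0, 0, 5], [0, 0, 0]], [6, [0, 0, 5], [0, 0, 0]]]'

```text
t: 12.85
tool_pos: [0.5673, -0.1234, 0.1131]
eef_rot: [0.151, 0.989, 0.001, -0.002]
contact_force: [-1.1, 0.1, 0.3]
finger_gap: 0.698
grip_force: 0.0
```

```bash
python3 -c "
from h import *
go([.5715,-.1264,.051])"
```

```text
t 12.85 pos [ 0.5673 -0.1234  0.1131] shift cm [-0.52 -0.16  6.2 ] yaw x,y [162.7  72.7] tilt [-0.0036  0.0023 -1.    ] q [ 0.07  0.47  0.16  1.6  -0.08  1.09  1.52] F [-1.09  0.1   0.34] M [ 0.01 -0.02 -0.03] gap 0.698 grip 0.0
```

Emit:
jog_arm --plan '[[6, [-0.2, -0.1, 1.5], [0, 0, 0]], [6, [-0.4, -0.1, 3], [0, 0, 0]], [6, [-0.4, -0.1, 4.5], [0, 0, 0]], [6, [-0.4, -0.1, 5.5], [0, 0, 0]], [6, [-0.4, -0.1, 5.5], [0, 0, 0]]]'

```text
t: 13.27
tool_pos: [0.5706, -0.1272, 0.0584]
eef_rot: [0.152, 0.988, 0.0, -0.002]
contact_force: [0.9, 0.4, 0.1]
finger_gap: 0.705
grip_force: 0.0
```

Emit:
jog_arm --plan '[[6, [0, 0, 0], [0, 0, 0]], [6, [0, 0, 0], [0, 0, 0]], [6, [0, 0, 0], [0, 0, 0]], [4, [0, 0, 0], [0, 0, 0]], [4, [0, 0, 0], [0, 0, 0]]]' --force 25

```text
t: 13.68
tool_pos: [0.572, -0.1287, 0.0607]
eef_rot: [0.152, 0.988, 0.0, 0.001]
contact_force: [0.3, 0.2, -0.1]
finger_gap: 0.472
grip_force: 0.0
```

```bash
python3 -c "
from h import *
go([.5715,-.1264,.051])"
```

```text
t 13.68 pos [ 0.572  -0.1287  0.0607] shift cm [0.11 0.21 0.97] yaw x,y [162.5  72.5] tilt [ 1.5e-03 -2.0e-04 -1.0e+00] q [ 0.08  0.53  0.16  1.64 -0.1   0.98  1.54] F [ 0.34  0.22 -0.11] M [ 0.03 -0.01 -0.02] gap 0.472 grip 0.0
```

Emit:
jog_arm --plan '[[4, [0.05, 0.2, 0.4], [0, 0, 0]], [4, [0.05, 0.2, 0.8], [0, 0, 0]], [4, [0.05, 0.2, 0.8], [0, 0, 0]], [2.5, [0.05, 0.2, 0.8], [0, 0, 0]], [1.5, [0.05, 0.2, 0.8], [0, 0, 0]]]'

```text
t: 14.1
tool_pos: [0.5714, -0.1266, 0.0517]
eef_rot: [0.152, 0.988, -0.0, -0.0]
contact_force: [0.2, -0.6, 0.4]
finger_gap: 0.201
grip_force: 0.0
```

Emit:
jog_arm --plan '[[0.8, [0, 0, 0], [0, 0, 0]], [0.8, [0, 0, 0], [0, 0, 0]], [0.8, [0, 0, 0], [0, 0, 0]], [0.8, [0, 0, 0], [0, 0, 0]], [0.8, [0, 0, 0], [0, 0, 0]]]'

```text
t: 14.52
tool_pos: [0.5711, -0.1279, 0.0519]
eef_rot: [0.153, 0.988, -0.001, -0.0]
contact_force: [-2.2, -3.9, 0.6]
finger_gap: 0.128
grip_force: 31.1
```

```bash
python3 -c "
from h import *
go([.5715-.302*.07,-.1264-.953*.07,.053])"
```

```text
t 14.52 pos [ 0.5711 -0.1279  0.0519] shift cm [ 0.   -6.84 -0.1 ] yaw x,y [162.4  72.4] tilt [-6.0e-04 -1.4e-03 -1.0e+00] q [ 0.08  0.54  0.16  1.65 -0.1   0.96  1.53] F [-2.16 -3.87  0.6 ] M [-0.69  0.37 -0.14] gap 0.128 grip 31.1
```

Emit:
jog_arm --plan '[[0.8, [0, -0.3, 0], [0, 0, 0]], [0.8, [0, -0.7, 0], [0, 0, 0]], [0.8, [0, -1.1, 0], [0, 0, 0]], [0.8, [0, -1.5, 0], [0, 0, 0]], [0.8, [0, -1.5, 0], [0, 0, 0]]]'

```text
t: 14.93
tool_pos: [0.5668, -0.1411, 0.0519]
eef_rot: [0.153, 0.988, 0.0, -0.0]
contact_force: [0.6, 1.8, 0.3]
finger_gap: 0.132
grip_force: 31.0
```

Emit:
jog_arm --plan '[[0.8, [0, -1, 0], [0, 0, 0]], [0.8, [0, -2, 0], [0, 0, 0]], [0.8, [0, -3, 0], [0, 0, 0]], [0.8, [0, -4, 0], [0, 0, 0]], [0.8, [0, -4.6, 0], [0, 0, 0]]]'

```text
t: 15.35
tool_pos: [0.5521, -0.1875, 0.0519]
eef_rot: [0.154, 0.988, -0.001, -0.0]
contact_force: [0.3, 1.8, -0.1]
finger_gap: 0.13
grip_force: 31.0
```

Emit:
jog_arm --plan '[[0.8, [0, 0, 0], [0, 0, 0]], [0.8, [0, -0.3, 0], [0, 0, 0]], [0.8, [0, -0.6, 0], [0, 0, 0]], [0.8, [0, -0.9, 0], [0, 0, 0]], [0.8, [0, -0.9, 0], [0, 0, 0]]]'

```text
t: 15.77
tool_pos: [0.5501, -0.1936, 0.0519]
eef_rot: [0.153, 0.988, -0.0, -0.0]
contact_force: [-0.7, 1.3, 1.1]
finger_gap: 0.135
grip_force: 31.2
```

```bash
python3 -c "
from h import *
go([.5711-.302*.07,-.1279-.953*.07,.052])"
```

```text
t 15.77 pos [ 0.5501 -0.1936  0.0519] shift cm [-0.02 -0.1  -0.01] yaw x,y [162.5  72.5] tilt [-5.e-04  0.e+00 -1.e+00] q [ 0.19  0.54  0.17  1.65 -0.1   0.96  1.66] F [-0.68  1.28  1.06] M [ 0.32  0.21 -0.11] gap 0.135 grip 31.2
```

Emit:
jog_arm --plan '[[0.8, [0, -0.1, 0], [0, 0, 0]], [0.8, [0, -0.2, 0], [0, 0, 0]], [0.8, [0, -0.3, 0], [0, 0, 0]], [0.8, [0, -0.3, 0], [0, 0, 0]], [0.8, [0, -0.3, 0], [0, 0, 0]]]'

```text
t: 16.18
tool_pos: [0.5497, -0.1948, 0.0518]
eef_rot: [0.152, 0.988, 0.001, -0.0]
contact_force: [-0.8, 3.9, 0.8]
finger_gap: 0.133
grip_force: 31.2
```

Emit:
jog_arm --plan '[[0.8, [0, -0.1, 0], [0, 0, 0]], [0.8, [0, -0.2, 0], [0, 0, 0]], [0.8, [0, -0.2, 0], [0, 0, 0]], [0.8, [0, -0.2, 0], [0, 0, 0]], [0.8, [0, -0.2, 0], [0, 0, 0]]]'

```text
t: 16.6
tool_pos: [0.5497, -0.1949, 0.0519]
eef_rot: [0.151, 0.988, 0.002, -0.0]
contact_force: [0.1, 7.0, 2.9]
finger_gap: 0.13
grip_force: 31.3
```

Emit:
jog_arm --plan '[[0.8, [0, 0.15, 0], [0, 0, 0]], [3, [0, 0.15, 0], [0, 0, 0]], [4, [0, 0.15, 0], [0, 0, 0]], [4, [0, 0.15, 0], [0, 0, 0]], [4, [0, 0.15, 0], [0, 0, 0]]]'

```text
t: 17.02
tool_pos: [0.5494, -0.1986, 0.0521]
eef_rot: [0.153, 0.988, -0.001, 0.001]
contact_force: [-0.4, 0.1, -0.4]
finger_gap: 0.464
grip_force: 0.0
```

Emit:
jog_arm --plan '[[4, [0, 0.2, -1], [0, 0, 0]], [4, [0, 0.2, -3], [0, 0, 0]], [4, [0, 0.2, -6], [0, 0, 0]], [4, [0, 0.2, -9], [0, 0, 0]], [4, [0, 0.2, -12], [0, 0, 0]]]'

```text
t: 17.43
tool_pos: [0.5499, -0.1951, 0.174]
eef_rot: [0.153, 0.988, -0.0, 0.0]
contact_force: [0.6, -0.2, 0.0]
finger_gap: 0.465
grip_force: 0.0
```

Emit:
jog_arm --plan '[[4, [0, 0, -2], [0, 0, 0]], [4, [0, 0, -3], [0, 0, 0]], [4, [0, 0, -3], [0, 0, 0]], [4, [0, 0, -3], [0, 0, 0]], [4, [0, 0, -3], [0, 0, 0]]]'

```text
t: 17.85
tool_pos: [0.5489, -0.1943, 0.2001]
eef_rot: [0.152, 0.988, 0.0, -0.002]
contact_force: [0.8, 0.9, -0.3]
finger_gap: 0.469
grip_force: 0.0
```

```bash
python3 -c "
from h import *
import cv2
s=manip.camera('scene')[120:330,60:340]
cv2.imwrite('pics/a5.png',cv2.resize(s,(784,588))[:,:,::-1])
go([.55,-.195,.2])
print(w2px('scene',[.5715-.302*.07,-.1264-.953*.07,.072]))"
```

```text
t 17.9 pos [ 0.5487 -0.1943  0.1998] shift cm [-0.14 -0.03 -0.02] yaw x,y [162.5  72.5] tilt [-0.0039  0.0012 -1.    ] q [ 0.18  0.4   0.19  1.47 -0.08  1.28  1.64] F [-0.05 -0.18 -1.1 ] M [-0.04 -0.03 -0.02] gap 0.469 grip 0.0
[116.88467335 220.2419832 ]
```

View pics/a5.png

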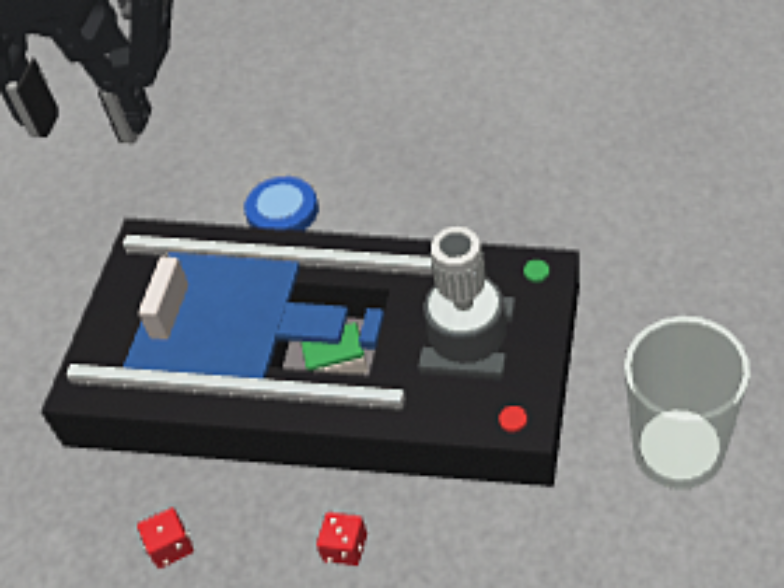

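The hatch is fully open: the grip is at (163,287) in the crop and the tile shows in the well. The screw is still up at (456,245), and the dice, marker and tumbler are where they were.

```bash
python3 -c "
from station import manip
print(manip.job_done())"
```

```text
the job is handed in; nothing more can be done
None
```

The job is handed in: the screw is driven out to its end stop and stays up by itself, the hatch is slid open against its stop, and the dice, marker disc and tumbler were not touched; the verdict was not shown to me.

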